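# Draw the gap spacer from a tack-weld jig and hold the locating pin back

## Task

The joint in the tack-weld jig is tacked, so help me unload it: while the locating pin is still home, draw the gap spacer plate straight up out of its slotted guides, set it down in the shallow aluminium parts tray without dropping it, and leave it lying there, not standing on edge. Then pull the spring-return locating pin back by its bow handle until the rear face of its tail plate is level with the line scribed across the jig's tongue, and keep holding it exactly there: the program finishes while still holding the handle at the mark, so that I can lift the work out. Leave the work and everything else on the table where they are.

Things in the scene. Friction and masses are not known exactly. Their poses are not given: they have to be found in the camera images.
- jig: Fixed tack-weld jig. Origin on the table under the tubes' centre line; at yaw 0 its x points away from the robot, y to the robot's left, the tubes lying along y. Grey base plate 12 mm thick, x -60 to 100, y -220 to 220 mm. Open toggle clamps behind the tubes at y -155 and 150 mm, 138 mm high. Pin housing x -103 to -33, y -97 to -33 mm, 91 mm high; before it a tongue 12 mm thick runs to x -236 mm.
- work: The tacked work, loose in the jig (2.8 kg): two dark 50 x 50 mm box tubes end to end along y, 400 mm overall, tops 90 mm above the table, a 90 x 90 x 8 mm foot plate on the -y end. Origin: centre of the tubes' underside, 40 mm above the table; axes as the jig's. The spacer stands in the 11 mm gap between the tubes, at y 55 mm. Must not be shifted.
- spacer: Gap spacer: plain steel plate 66 mm wide (its x), 8 mm thick (its y), 88 mm tall (its z), about 0.36 kg, upright in the slots of two guides. Origin: middle of its lower edge, 52 mm above the table at the start; the upper edge is then 140 mm above the table, 50 mm above the tubes. Grip it across its thickness near the upper edge.
- spacer_mid (a point): Centre of the spacer plate, 44 mm above its origin; axes as the spacer's.
- tray: Shallow aluminium parts tray held down by magnets (fixed), 125 mm (its x) x 190 mm (its y) x 28 mm high, walls and floor 4 mm thick; origin at the centre of its underside on the table. It may stand to the left or to the right of the jig's tongue.
- pin (a joint): Spring-return locating pin: 0 = home (pin in the work's hole), value in m grows as it is pulled towards the jig's -x; stop at 0.060; 0.040 = rear face of the tail plate level with the scribed line. The spring pulls it home with about 6 N at 0, 12 N at 0.040 (150 N per m).
- handle (a point): Middle of the grip bar of the pin's bow handle: a round bar, 14 mm in diameter, along the jig's y, free over 55 mm between its legs, 65 mm above the table, 53 mm above the tongue. It stands 50 mm behind the tail plate (43 mm free between them), nothing behind it, and moves with the pin. Can be pinched from above, one finger each side of the bar.
- tail (a point): Lower end of the rear (robot-side) face of the pin's tail plate, on its middle; the steel plate is 84 mm wide, 12 mm thick and reaches from 16 to 85 mm above the table. It moves with the pin.
- slot (a point): Between the tops of the two slotted steel guides that hold the spacer, 88 mm above the table; axes as the jig's. The guides stand 27 to 46 mm to either side of it along x and reach 15 mm either way along y; slots 10 mm wide, the spacer is 36 mm deep in them.
- mark (a point): Middle of the scribed dark line, 3 mm wide, that runs across the whole 120 mm width of the tongue's top (12 mm above the table); axes as the jig's.
- bolt_bin: Bystander: grey plastic bin of bolts, 125 x 170 x 60 mm; origin centre of underside. It stands on the other side of the tongue from the tray.
- collar_a: Bystander: black collar, 36 mm across, 16 mm high, on the jig's base plate behind the tubes.
- collar_b: Bystander: a second such collar beside it.
- magnet: Bystander: square holding magnet, 52 x 52 x 16 mm, on the table in front of the jig, left of the tongue.
- spray_can: Bystander: white spray can, 64 mm across, 190 mm high, on the left.
- chipping_hammer: Bystander: chipping hammer, 220 mm long, lying on the right.
- wire_brush: Bystander: wire brush with a wooden back, 270 x 28 x 39 mm, on the left.
- angle_offcut: Bystander: offcut of angle iron, 190 x 40 x 40 mm, on the right.
Things that resemble listed ones, but are neither listed nor needed, are in the scene too. Leave any brown look-alike of the tray alone.

How it is judged:
By the outcome, as a careful person would: the job done as asked, in the order asked, and still so for the second after the job is handed in, while the arm keeps its last pose, push and grip.
It also fails if it takes over 58 s, if anything falls off the work surface, if the arm or the gripper's body presses on something with over 40 N, if the wrist force passes 120 N, or if a joint passes its speed limit or range.

## Robot

A 6-joint arm with a two-finger parallel gripper is mounted at the origin on the work surface. World frame = base frame: x ahead of the robot, y to its left, z up, the work surface at z = 0. Lengths are in m, angles in degrees, forces in N, time in s.
With the tool pointing down it reaches from about 0.4 to 0.825 m from the base axis. Payload 7 kg.
Tool frame: the origin (TCP) lies at the very end of the fingers, on their centre line; the grasp point (between the pads) lies 19 mm behind it; y points along the fingers, x is the direction in which the jaws open and shut, and the axes are right-handed (so a half turn about y gives the same grasp; the last joint's range is limited). The gripper opens to 88 mm and grips with 3 to 60 N. Pads are 19 mm wide; open, the fingers measure 130 mm over their backs; the gripper's body (78 mm by 193 mm) begins 47 mm behind the grasp point.
Start: joints at [16.507, 20.546, 0.682, 0, -70.136, -16.507], TCP at [0.675, -0, 0.227] pointing down, gripper open.
Joint ranges: [-176.03, 176.03], [-82.01, 121.73], [-58.28, 71.71], [-173.87, 95.51], [-174.79, -0.11], [-173.66, 173.66]. Speed limits (degrees/s): [136.94, 136.94, 172.46, 180, 180, 180].

## Interface

Orientations are given as [roll, pitch, yaw] about the fixed x, y, z axes, in that order (R = Rz(yaw) Ry(pitch) Rx(roll)).
In Python, from plant import ctrl gives the robot as it stands.
- The arm moves only by the shell command python3 -m crank 'ROWS'. ROWS is JSON, a list that holds one entry, the list of rows, each a list of 5 numbers: the closure, from -1 (fully open) to 1 (shut), then the shift along the tool's x, y, z in mm, then the turn about the tool's y in rad. In form: [[[claw, x, y, z, turn], ...]]. A call has 1 to 12 rows; each row is the pose to reach, as a shift and turn from the pose commanded when the call began, along the tool's axes at that moment; what a row does not reach only later rows make up. A row lasts 1/8 s, in which the tool goes at most 62.5 mm and 10.7 degrees, less where a joint would pass 70% of its speed; a pose out of reach is approached as far as the arm can. A call with a gripper value outside its range is refused whole. The fingers move at their own pace and stop on an object; the grip force is fixed at half the most. Time passes only in rows, so rows that repeat a pose let the fingers close. It gives the time, the measured TCP pose, the force and the opening at its end, in the units of the state.
- ctrl.get_obs(): the state, without advancing time (a new reading comes with each control period).
- ctrl.snapshot(name): name is "scene" or "side" or "wrist"; returns the picture (420x560x3 uint8, red, green, blue); there is no depth.
- ctrl.camera_model(name): a dict with "fx", "fy", "cx", "cy" (pixels), "origin" and "orientation" of the camera in the world; the wrist camera has in their place "hand_eye" (4x4, takes a point from camera to tool coordinates, whose origin is the TCP and whose axes are the tool frame's). Camera axes: x right, y down, z forward; pixel columns grow to the right and rows downward; lengths in m; the calibration is good to about 2 mm. A picture is of the moment at which its call begins: read the wrist's pose just before it. camera_model takes no time and is no camera call.
- ctrl.close_job(): hands the job in, once; it reports no verdict.
Trained networks look in the newest picture that a camera, given by its name, has taken for a name from the list of things; names that differ only in an ending like _2 or _b are one class to them, and where a whole thing is asked for, a point or a joint stands for the part that bears it (a point fixed in the world has none). Each returns a list of dicts, best first, with "confidence" (0 to 1); they miss things now and then, are a little off and sometimes report something else, mostly with a low value. They report only what shows in the picture. A call takes as long as a camera call. They do not tell look-alikes from the thing itself.
- ctrl.find_in(camera, name): "extent" ([left, top, width, height] in pixels, round what is visible of it).
The state is a dict: "clock": time; "joint_pos": joint angles; "qvel": joint speeds; "tau": joint torques, N m; "tool_pos": TCP position; "orientation": TCP orientation; "force": force on the tool from outside, world axes, zero at the start; "moment": the same for the moment, N m; "opening": finger opening in m.
Only numpy, scipy, OpenCV 4.12 (cv2) and the standard library are available. Lean on these libraries where they do the work, as an engineer would, in place of code of your own. Each camera call takes 0.05 s, during which the arm holds its last target.

## Working session

There is one attempt and no reset: what is moved stays moved. The work goes in short steps, Python scripts to look and compute and a shell command to move; the robot and the scene stay as the last step left them, time stands still between calls to the robot, and variables do not carry over. Pictures are saved under pics/ and viewed, and the job is handed in when it is done.

```bash
ls; mkdir -p pics
python3 - <<'E'
from plant import ctrl
import cv2
o=ctrl.get_obs();print(o)
for n in ["scene","side","wrist"]:
    im=ctrl.snapshot(n);cv2.imwrite(f"pics/{n}0.png",cv2.resize(im[:,:,::-1],(800,600),interpolation=cv2.INTER_CUBIC))
    print(n,ctrl.camera_model(n))
    for t in ["jig","work","spacer","tray","handle","tail","bolt_bin"]:
        pass
E
```

```text
pics
{'clock': 0.0, 'joint_pos': array([ 1.65057838e+01,  2.05931282e+01,  6.33356091e-01, -1.88693358e-02,
       -7.01369594e+01, -1.65076608e+01]), 'qvel': array([ 0.03492342, -0.03911146, -0.04088322,  0.04932586,  0.08355244,
       -0.05918863]), 'tau': array([-8.00930356e-04, -5.82726967e+01,  2.93058443e+01,  6.99745238e+00,
        6.93249181e-03, -2.06530804e-04]), 'tool_pos': array([ 6.74503207e-01, -5.04294144e-05,  2.25604353e-01]), 'orientation': array([-8.99895189e+01, -9.77849286e-02,  1.79991688e+02]), 'force': array([0.32577633, 0.52596553, 0.09134496]), 'moment': array([0.0411017 , 0.05190896, 0.01035812]), 'opening': 0.08746876241674134}
scene {'fx': 411.1744858714651, 'fy': 411.1744858714651, 'cx': 275.4556718966605, 'cy': 212.51874075220795, 'origin': array([1.5215889 , 0.12331842, 0.7993595 ]), 'orientation': array([-124.2404965 ,    1.40024645,   95.94660798])}
side {'fx': 449.4147896875841, 'fy': 449.4147896875841, 'cx': 278.9693754420313, 'cy': 211.25779229087095, 'origin': array([0.15820221, 1.01384009, 1.29553569]), 'orientation': array([-138.53924388,   -0.87379774, -162.16892001])}
wrist {'fx': 374.67794181001335, 'fy': 374.67794181001335, 'cx': 282.68694153919387, 'cy': 213.23856412251314, 'hand_eye': array([[ 9.99999823e-01,  3.77685298e-04,  4.59642046e-04,
         5.58317952e-04],
       [-3.21541147e-04, -3.06914831e-01,  9.51736929e-01,
        -1.55479308e-01],
       [ 5.00528007e-04, -9.51736909e-01, -3.06914656e-01,
         8.44022715e-02],
       [ 0.00000000e+00,  0.00000000e+00,  0.00000000e+00,
         1.00000000e+00]])}
```

View pics/scene0.png

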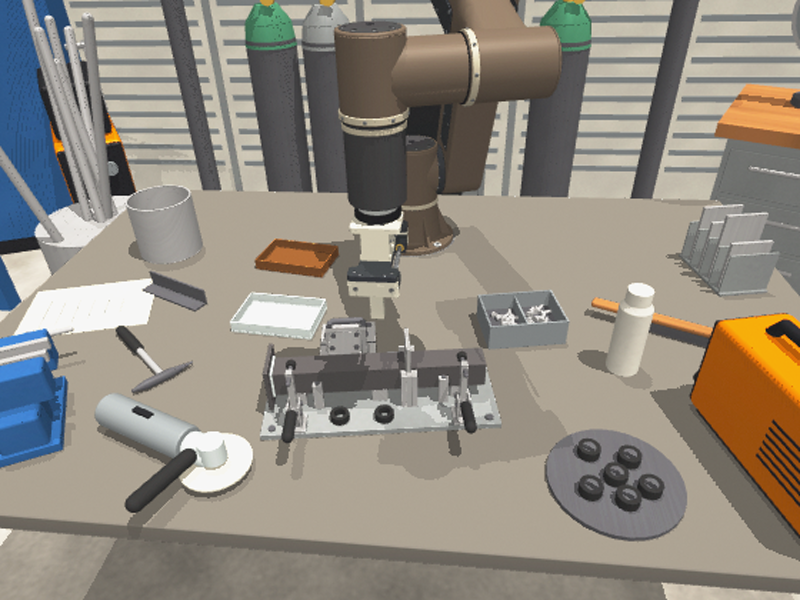

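View pics/side0.png

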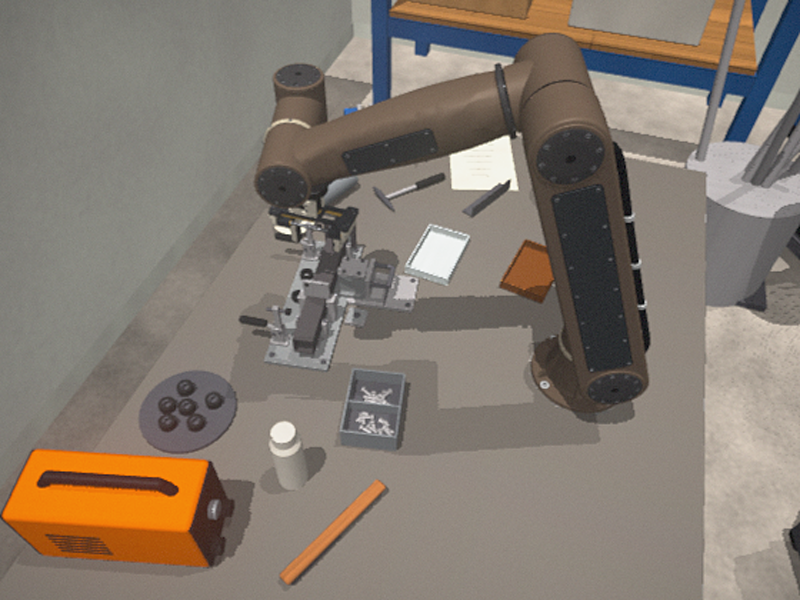

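View pics/wrist0.png

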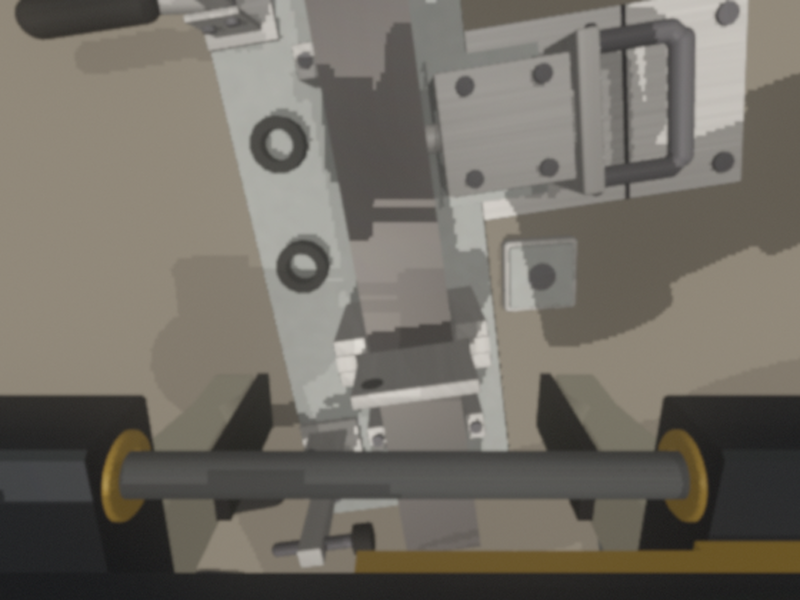

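```bash
cat > h.py <<'E'
from plant import ctrl
import numpy as np, cv2
from scipy.spatial.transform import Rotation as R
def cam(n,o=None):
    m=ctrl.camera_model(n)
    K=np.array([[m['fx'],0,m['cx']],[0,m['fy'],m['cy']],[0,0,1]])
    if n!='wrist': return K,R.from_euler('xyz',m['orientation'],degrees=True).as_matrix(),np.array(m['origin'])
    T=np.eye(4);T[:3,:3]=R.from_euler('xyz',o['orientation'],degrees=True).as_matrix();T[:3,3]=o['tool_pos']
    T=T@m['hand_eye'];return K,T[:3,:3],T[:3,3]
def pz(c,uv,z):  # pixel -> point on plane z
    K,Rm,t=c;d=Rm@np.linalg.solve(K,[uv[0],uv[1],1]);return t+d*(z-t[2])/d[2]
def proj(c,P):
    K,Rm,t=c;p=K@(Rm.T@(np.array(P)-t));return p[:2]/p[2]
E
python3 - <<'E'
from h import *
for n in ["scene","side","wrist"]:
    o=ctrl.get_obs();im=ctrl.snapshot(n);c=cam(n,o);cv2.imwrite(f"pics/r_{n}.png",im[:,:,::-1])
    print(n)
    for t in ["spacer","tray","handle"]:
        print(t,[(np.round(d['extent']).tolist(),round(d['confidence'],2)) for d in ctrl.find_in(n,t)][:4])
im=cv2.imread('pics/r_wrist.png')
cv2.imwrite('pics/w_sp.png',cv2.resize(im[215:345,180:380],(800,520),interpolation=cv2.INTER_CUBIC))
cv2.imwrite('pics/w_h.png',cv2.resize(im[0:150,330:530],(800,600),interpolation=cv2.INTER_CUBIC))
im=cv2.imread('pics/r_scene.png')
cv2.imwrite('pics/s_c.png',cv2.resize(im[160:320,150:370],(800,582),interpolation=cv2.INTER_CUBIC))
print(ctrl.get_obs()['clock'])
E
```

```text
scene
spacer [([284.0, 230.0, 4.0, 31.0], 0.64), ([258.0, 284.0, 16.0, 12.0], 0.17)]
tray [([176.0, 168.0, 63.0, 24.0], 0.96), ([159.0, 206.0, 67.0, 31.0], 0.82)]
handle [([226.0, 221.0, 30.0, 27.0], 0.8), ([183.0, 220.0, 165.0, 89.0], 0.68)]
side
spacer [([214.0, 197.0, 15.0, 12.0], 0.46), ([189.0, 296.0, 29.0, 47.0], 0.16)]
tray [([283.0, 160.0, 46.0, 39.0], 0.76)]
handle [([254.0, 181.0, 20.0, 27.0], 0.74)]
wrist
spacer [([248.0, 236.0, 86.0, 48.0], 0.73)]
tray []
handle [([298.0, 14.0, 186.0, 125.0], 0.84)]
0.75
```

View pics/w_sp.png

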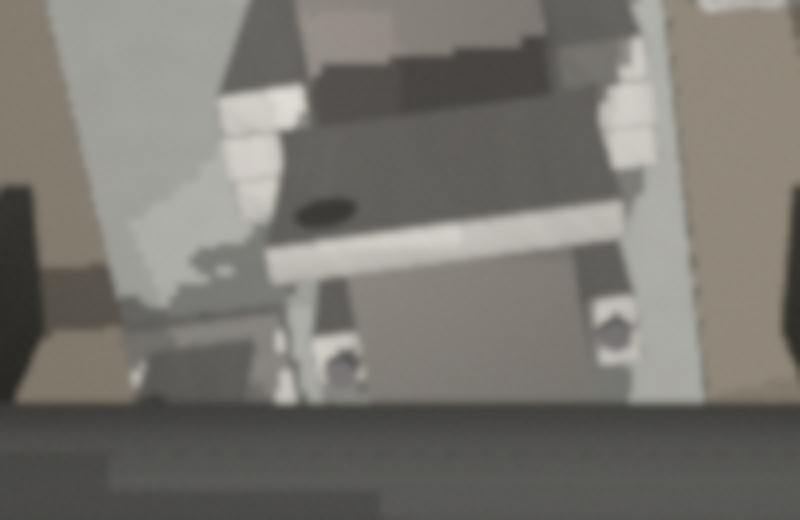

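View pics/w_h.png

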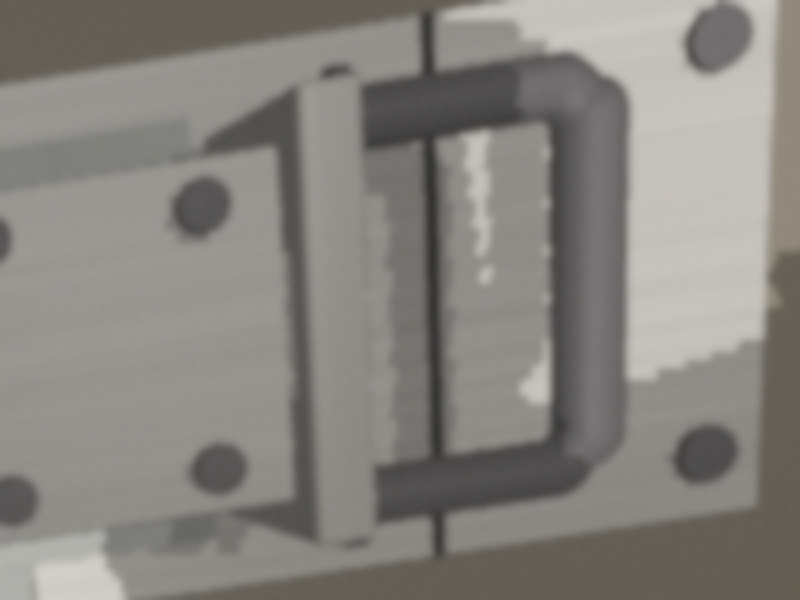

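View pics/s_c.png

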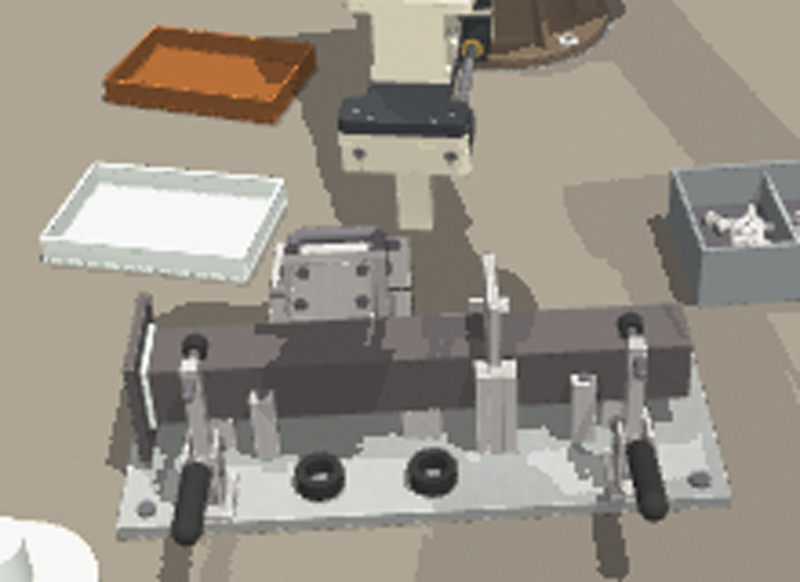

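Run:
```python
from h import *
o=ctrl.get_obs();c=cam('wrist',o)
pt=[pz(c,p,.14) for p in [(246.5,277),(335,265),(335.5,274.5),(248,285.8)]]
pt=np.array(pt);print("spacer top",pt.round(4).tolist(),pt.mean(0));
v=(pt[0]+pt[3]-pt[1]-pt[2])/2;print(np.linalg.norm(v),np.degrees(np.arctan2(v[1],v[0])))
a,b=pz(c,(330+427/4,12/4),.012),pz(c,(330+440/4,555/4),.012);print("mark",a,b,np.linalg.norm(a-b),np.degrees(np.arctan2(-(b-a)[0],(b-a)[1])))
a,b=pz(c,(330+590/4,90/4),.065),pz(c,(330+592/4,430/4),.065);print("bar",a,b,(a+b)/2,np.linalg.norm(a-b),np.degrees(np.arctan2(-(b-a)[0],(b-a)[1])))
# jig pose from spacer
S=pt.mean(0)
for yaw in (-7,-8,-6):
  Rz=R.from_euler('z',yaw,degrees=True).as_matrix()
  J=S-Rz@[0,.055,0];print(yaw,"jig",J[:2],"handle pred y center -65:",(J+Rz@[-0.19,-.065,0])[:2])
cs=cam('scene')
# tray rim/base corners in scene crop -> raw
f=lambda u,v:(150+u*220/800,160+v*160/582)
rim=[f(97,163),f(287,178),f(248,260),f(42,240)]
P=np.array([pz(cs,p,.028) for p in rim]);print("tray rim",P.round(3).tolist(),P.mean(0))
print([np.linalg.norm(P[i]-P[(i+1)%4]).round(3) for i in range(4)])
for i in range(4):
  d=P[(i+1)%4]-P[i];print(np.degrees(np.arctan2(d[1],d[0])))
sp=pz(cs,f(489,256),.14);print("scene spacer top",sp)
```

```text
spacer top [[0.7002, 0.0418, 0.14], [0.6371, 0.0323, 0.14], [0.6364, 0.0398, 0.14], [0.6994, 0.0489, 0.14]] [0.6682764  0.04067423 0.14      ]
0.06373978017385852 8.387671756703744
mark [ 0.53891175 -0.15926107  0.012     ] [ 0.52081401 -0.04146521  0.012     ] 0.11917799070622455 8.734423972902798
bar [ 0.52550366 -0.13530742  0.065     ] [ 0.5150844  -0.07278083  0.065     ] [ 0.52029403 -0.10404413  0.065     ] 0.06338876687949886 9.460683060103833
-7 jig [ 0.66157358 -0.01391581] handle pred y center -65: [ 0.46506831 -0.05527613]
-8 jig [ 0.66062188 -0.01379051] handle pred y center -65: [ 0.46342469 -0.05171505]
-6 jig [ 0.66252733 -0.01402447] handle pred y center -65: [ 0.46677382 -0.05880799]
tray rim [[0.372, -0.36, 0.028], [0.385, -0.173, 0.028], [0.513, -0.182, 0.028], [0.498, -0.371, 0.028]] [ 0.44206324 -0.27131714  0.028     ]
[np.float64(0.187), np.float64(0.129), np.float64(0.19), np.float64(0.126)]
85.96116199775983
-3.8519379544356225
-94.82377626389538
174.86130618407802
scene spacer top [0.64232465 0.03981447 0.14      ]
```

Candidates at this point (raw scene pixels):
- **Tray:** the silver one at (192,221) or the brown one at (207,180). I choose the silver one; the measured rim is 127 x 189 mm, which fits.
- **Spacer:** the thin plate standing in the tubes' gap at (286,245), or the posts at (222,270) and (310,268), or the plates in the rack at (510,175). I choose the one in the gap; its top in the wrist crop is at (291,275).

The jig's yaw is about +8.5°. Next I turn the gripper over the spacer and check close up.

```bash
python3 -m crank '[[[-1,0,0,-3,0.1],[-1,1,0,-7,0.22],[-1,2,0,-11,0.34],[-1,2,0,-15,0.46],[-1,3,0,-19,0.58],[-1,4,0,-23,0.70],[-1,4,0,-27,0.82],[-1,5,0,-31,0.94],[-1,6,0,-35,1.06],[-1,6,0,-38,1.18],[-1,6,0,-40,1.30],[-1,6,0,-41,1.38]]]'
python3 -m crank '[[[-1,0,0,0,0.042],[-1,0,0,0,0.042]]]'
python3 - <<'E'
from h import *
o=ctrl.get_obs();im=ctrl.snapshot('wrist');print(o['tool_pos'],o['orientation'],o['joint_pos'].round(1),o['clock'])
print(ctrl.find_in('wrist','spacer'))
cv2.imwrite('pics/w1r.png',im[:,:,::-1]);cv2.imwrite('pics/w1.png',cv2.resize(im[:,:,::-1],(800,600),interpolation=cv2.INTER_CUBIC))
c=cam('wrist',o);print(proj(c,[.6683,.0407,.14]))
E
```

```text
clock: 2.25
tool_pos: [0.669, 0.0411, 0.2266]
orientation: [-90.0, -0.0, 100.8]
force: [-0.5, -0.2, -0.2]
opening: 0.0877
clock: 2.5
tool_pos: [0.669, 0.041, 0.2266]
orientation: [-90.0, 0.0, 98.5]
force: [-0.3, 0.4, -0.6]
opening: 0.0874
[0.6689967  0.04100769 0.22659803] [-9.00042496e+01  4.31649051e-04  9.85490388e+01] [  20.1   20.1    0.     0.   -69.9 -101.6] 2.5
[{'extent': [280.1, 160.4, 7.7, 102.3], 'confidence': 0.67}, {'extent': [479.1, 0.1, 78.8, 44.5], 'confidence': 0.21}]
[283.22873753 221.03509224]
```

View pics/w1.png

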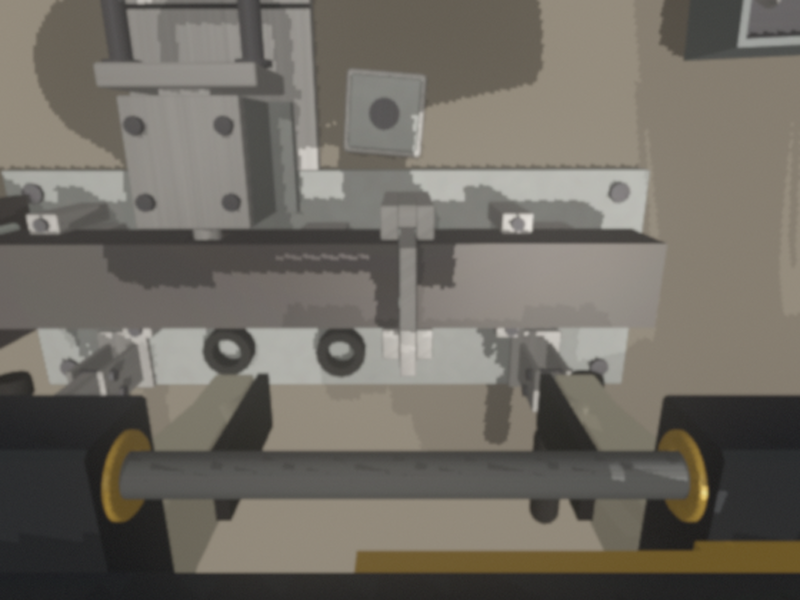

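Run:
```python
from h import *
im=cv2.imread('pics/w1r.png')
cv2.imwrite('pics/w1c.png',cv2.resize(im[130:280,235:335],(400,600),interpolation=cv2.INTER_CUBIC))
o=ctrl.get_obs();c=cam('wrist',o)
Rt=R.from_euler('xyz',o['orientation'],degrees=True).as_matrix()
for z in (.14,.13,.10): print(z,proj(c,[*o['tool_pos'][:2],z]))
K,Rm,t=c
def tool(uv,z): return Rt.T@(pz(c,uv,z)-o['tool_pos'])*1000
for uv in [(280,163),(291,163),(280,262),(291,262)]: print(uv,tool(uv,.14).round(1))
```

```text
0.14 [283.51829473 222.06268496]
0.13 [283.5047604  217.41144768]
0.1 [283.46940641 205.26162017]
(280, 163) [-2.3 86.6 40.7]
(291, 163) [ 4.8 86.6 40.7]
(280, 262) [ -2.5  86.6 -30. ]
(291, 262) [  5.3  86.6 -30. ]
```

View pics/w1c.png

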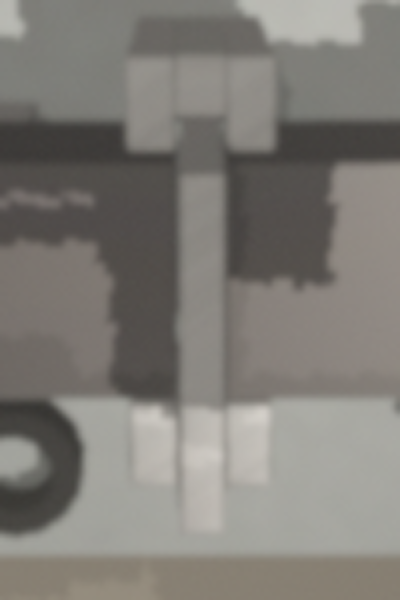

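The plate's top edge runs down the crop's middle (column 285.4 raw). The TCP column is 283.5, so I shift +1.3 mm in tool x and +1.5 mm in tool z, then descend 119 mm.

```bash
python3 -m crank '[[[-1,0.5,10,0.5,0],[-1,1,25,1,0],[-1,1.3,40,1.5,0],[-1,1.3,55,1.5,0],[-1,1.3,70,1.5,0],[-1,1.3,84,1.5,0],[-1,1.3,96,1.5,0],[-1,1.3,106,1.5,0],[-1,1.3,113,1.5,0],[-1,1.3,117,1.5,0],[-1,1.3,119,1.5,0],[-1,1.3,119,1.5,0]]]'
python3 -m crank '[[[0,0,0,0,0],[0.4,0,0,0,0],[0.6,0,0,0,0],[0.6,0,0,0,0],[0.6,0,0,0,0]]]'
python3 - <<'E'
from h import *
o=ctrl.get_obs();im=ctrl.snapshot('wrist');print(o['tool_pos'],o['opening'],o['force'],o['clock'])
cv2.imwrite('pics/w2.png',cv2.resize(im[:,:,::-1],(800,600),interpolation=cv2.INTER_CUBIC))
E
```

```text
clock: 4.1
tool_pos: [0.6674, 0.0421, 0.1077]
orientation: [-90.0, -0.0, 98.5]
force: [-0.3, 0.7, 1.3]
opening: 0.0873
clock: 4.72
tool_pos: [0.6673, 0.042, 0.1076]
orientation: [-90.0, 0.0, 98.5]
force: [0.5, -0.4, -1.0]
opening: 0.0431
[0.66728481 0.04202632 0.1075544 ] 0.043096586570813604 [ 0.52888351 -0.41170918 -0.97683736] 4.725
```

View pics/w2.png

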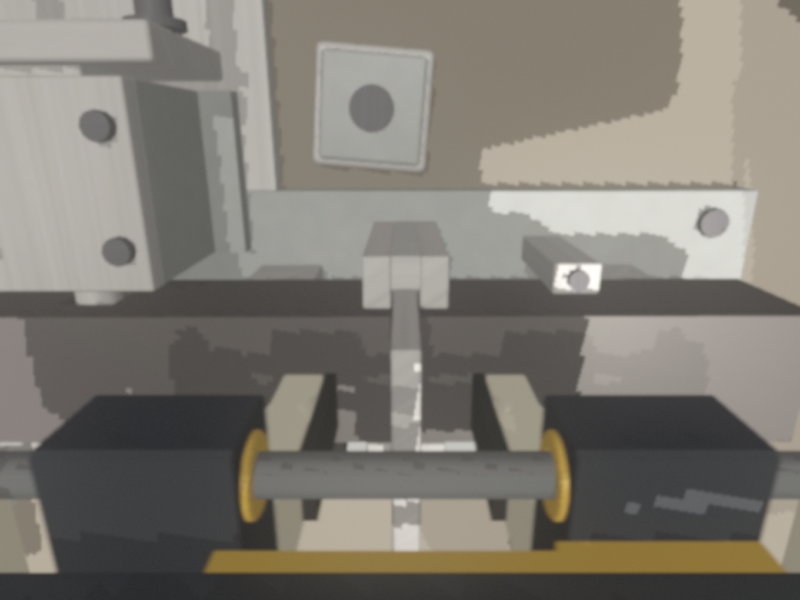

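The plate is centred between the closing fingers (plate at column 406, finger faces at 336 and 472). I close the rest of the way.

```bash
python3 -m crank '[[[1,0,0,0,0],[1,0,0,0,0],[1,0,0,0,0],[1,0,0,0,0],[1,0,0,0,0],[1,0,0,0,0],[1,0,0,0,0]]]'
```

```text
clock: 5.65
tool_pos: [0.6673, 0.0421, 0.1076]
orientation: [-90.0, -0.0, 98.5]
force: [0.6, -0.0, 0.7]
opening: 0.0075
```

```bash
python3 -m crank '[[[1,0,-2,0,0],[1,0,-6,0,0],[1,0,-12,0,0],[1,0,-18,0,0],[1,0,-25,0,0],[1,0,-33,0,0],[1,0,-42,0,0],[1,0,-53,0,0],[1,0,-65,0,0],[1,0,-76,0,0],[1,0,-85,0,0],[1,0,-90,0,0]]]'
python3 - <<'E'
from h import *
o=ctrl.get_obs();im=ctrl.snapshot('scene');print(o['tool_pos'],o['opening'],o['force'],o['clock'])
cv2.imwrite('pics/s3.png',cv2.resize(im[160:320,150:370][:,:,::-1],(800,582),interpolation=cv2.INTER_CUBIC))
E
```

```text
clock: 7.15
tool_pos: [0.6675, 0.0421, 0.1983]
orientation: [-90.0, -0.0, 98.5]
force: [0.2, -0.8, -4.1]
opening: 0.0076
[0.6674509  0.04210093 0.19832573] 0.007607784001335716 [ 0.201994   -0.7605709  -4.10860053] 7.15
```

View pics/s3.png

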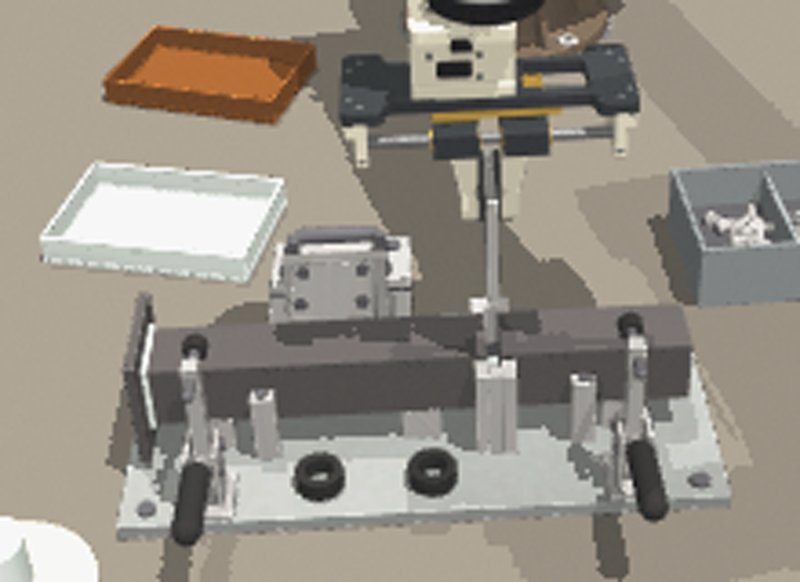

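The spacer is out of its slots and hanging straight, and the work is unmoved. I carry it to a viewing spot near the tray.

```bash
python3 -m crank '[[[1,-8,0,5,0],[1,-26,0,15,0.02],[1,-54,0,32,0.05],[1,-86,0,51,0.08],[1,-120,0,71,0.11],[1,-154,0,91,0.14],[1,-188,0,112,0.17],[1,-222,0,132,0.2],[1,-252,0,150,0.22],[1,-274,0,163,0.227],[1,-286,0,170,0.227],[1,-290,0,172,0.227]]]'
python3 - <<'E'
from h import *
o=ctrl.get_obs();im=ctrl.snapshot('wrist');print(o['tool_pos'],o['orientation'],o['opening'],o['force'],o['clock'],o['joint_pos'].round(1))
print(ctrl.find_in('wrist','tray'))
cv2.imwrite('pics/w3.png',cv2.resize(im[:,:,::-1],(800,600),interpolation=cv2.INTER_CUBIC))
E
```

```text
clock: 8.7
tool_pos: [0.5394, -0.2712, 0.1975]
orientation: [-90.0, -0.0, 85.4]
force: [-0.4, 0.5, -3.8]
opening: 0.0076
[ 0.53939508 -0.2711504   0.19746727] [-8.99882518e+01 -6.15531716e-03  8.54311050e+01] 0.007617877225000338 [-0.43479834  0.50309972 -3.82150363] 8.7 [ -8.2  15.1 -11.1  -0.  -63.9 -86.4]
[{'extent': [144.1, 0.0, 244.3, 152.1], 'confidence': 0.59}, {'extent': [555.6, 177.9, 4.4, 25.5], 'confidence': 0.45}]
```

View pics/w3.png

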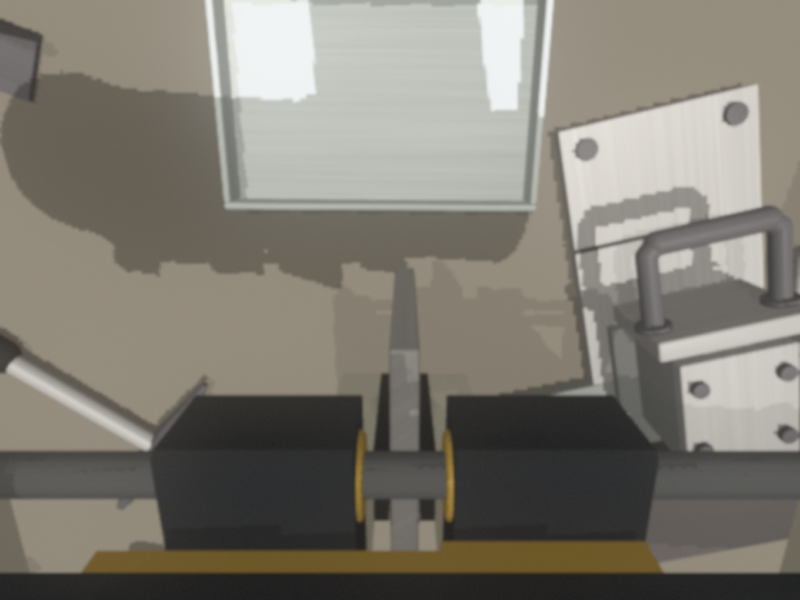

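Run:
```python
from h import *
o=ctrl.get_obs();c=cam('wrist',o);s=.7
Rt=R.from_euler('xyz',o['orientation'],degrees=True).as_matrix()
for uv in [(225,208),(535,210),(206,0),(553,0)]:
  p=pz(c,(uv[0]*s,uv[1]*s),.028);print(uv,p.round(4),(Rt.T@(p-o['tool_pos'])*1000).round(1))
a,b=[pz(c,(u*s,v*s),.028) for u,v in ((225,208),(535,210))]
print(np.linalg.norm(a-b))
yv=(b-a)/np.linalg.norm(b-a);xv=np.array([yv[1],-yv[0],0])
ce=(a+b)/2-xv*.0625;print("tray",ce,np.degrees(np.arctan2(yv[1],yv[0]))-90)
t=ce+yv*(-.0835);t[2]=0
d=t-o['tool_pos'];print("to foot pos",t,(Rt.T@d*1000).round(1))
```

```text
(225, 208) [ 0.4911 -0.3756  0.028 ] [-108.7  169.5   40.5]
(535, 210) [ 0.5068 -0.1893  0.028 ] [ 78.3 169.5  39.4]
(206, 0) [ 0.3801 -0.3657  0.028 ] [-107.6  169.5  151.9]
(553, 0) [ 0.3948 -0.1793  0.028 ] [ 79.5 169.5 151.9]
0.18701953113590256
tray [ 0.43667029 -0.27716376  0.028     ] -4.842891364052335
to foot pos [ 0.4296209  -0.36036566  0.        ] [-98.3 197.5 103. ]
```

```bash
python3 -m crank '[[[1,-6,0,6,0],[1,-20,0,20,0],[1,-38,0,40,0],[1,-58,5,62,0],[1,-76,15,82,0],[1,-90,30,96,0],[1,-97,48,102,0],[1,-98,66,103,0],[1,-98,84,103,0],[1,-98,98,103,0],[1,-98,108,103,0],[1,-98,112,103,0]]]'
python3 - <<'E'
from h import *
o=ctrl.get_obs();print(o['tool_pos'],o['orientation'],o['opening'],o['force'],o['clock'])
for n in ('scene','wrist','side'):
  im=ctrl.snapshot(n);
  if n=='scene': im=im[130:290,120:340]
  if n=='side': im=im[100:260,200:420]
  cv2.imwrite(f'pics/{n}4.png',cv2.resize(im[:,:,::-1],(800,600),interpolation=cv2.INTER_CUBIC))
E
```

```text
clock: 10.3
tool_pos: [0.4296, -0.3599, 0.085]
orientation: [-90.0, -0.0, 85.5]
force: [0.4, -0.2, -3.7]
opening: 0.0079
[ 0.42961801 -0.35992427  0.08496462] [-8.99612780e+01 -8.65114711e-03  8.55239442e+01] 0.00793970520804225 [ 0.3659466  -0.18846671 -3.69685422] 10.3
```

View pics/scene4.png

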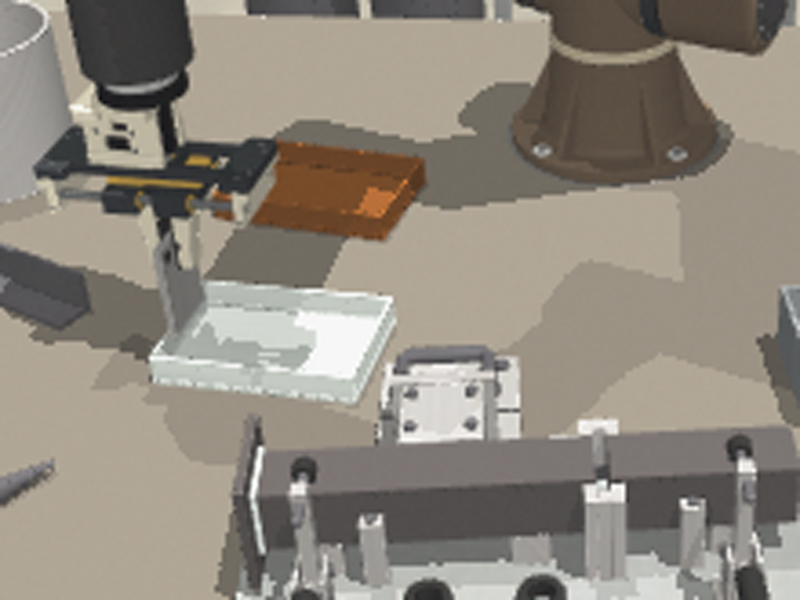

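View pics/wrist4.png

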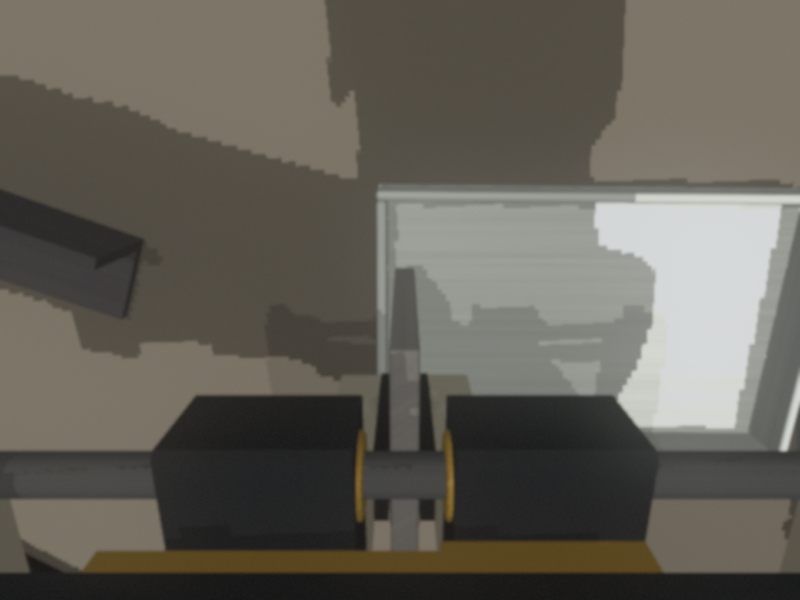

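View pics/side4.png

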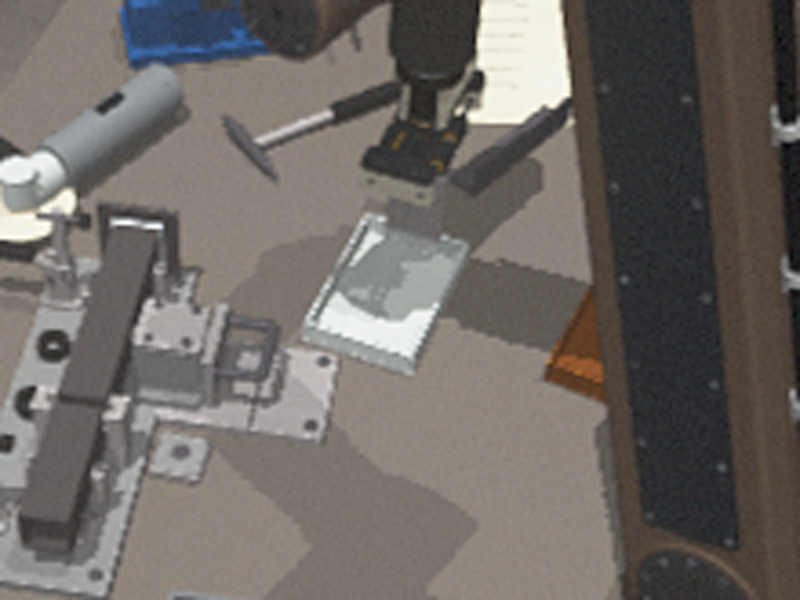

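```bash
python3 -m crank '[[[1,0,5,0,0],[1,0,11,0,0],[1,0,17,0,0],[1,0,21,0,0],[1,0,23,0,0],[1,0,23,0,0]]]'; python3 -m crank '[[[1,0,1,0,0],[1,0,1,0,0]]]'; python3 -m crank '[[[1,0,1,0,0],[1,0,1,0,0]]]'
```

```text
clock: 11.2
tool_pos: [0.4298, -0.3599, 0.0624]
orientation: [-90.0, -0.0, 85.5]
force: [-0.0, 0.5, -4.3]
opening: 0.0078
clock: 11.45
tool_pos: [0.4299, -0.3599, 0.0617]
orientation: [-90.0, 0.0, 85.5]
force: [0.9, 0.2, -5.0]
opening: 0.0079
clock: 11.7
tool_pos: [0.4298, -0.3599, 0.0605]
orientation: [-90.0, -0.0, 85.5]
force: [0.8, -0.7, -4.7]
opening: 0.008
```

```bash
python3 -m crank '[[[1,0,0.5,0,0],[1,0,1,0,0],[1,0,1,0,0]]]'; python3 -m crank '[[[1,0,0.5,0,0],[1,0,0.5,0,0]]]'
```

```text
clock: 12.08
tool_pos: [0.4299, -0.3599, 0.0595]
orientation: [-90.0, -0.0, 85.5]
force: [0.5, 0.4, -3.9]
opening: 0.0082
clock: 12.32
tool_pos: [0.4299, -0.36, 0.0595]
orientation: [-90.0, 0.0, 85.5]
force: [-2.5, 1.8, 3.8]
opening: 0.0075
```

The plate is on the floor. The vertical force went from about -4 N to +3.8 N, at the height expected. I slide it gently to the -y wall so that its foot has a stop.

```bash
python3 -m crank '[[[1,-1,-0.5,0,0],[1,-2,-0.5,0,0],[1,-2,-0.5,0,0]]]';python3 -m crank '[[[1,-1,0,0,0],[1,-1,0,0,0]]]';python3 -m crank '[[[1,-1,0,0,0],[1,-1,0,0,0]]]'
```

```text
clock: 12.7
tool_pos: [0.4298, -0.3619, 0.0595]
orientation: [-90.0, -0.0, 85.5]
force: [0.6, 2.1, 0.3]
opening: 0.0076
clock: 12.95
tool_pos: [0.4297, -0.363, 0.0595]
orientation: [-90.0, 0.0, 85.5]
force: [0.1, 2.3, -0.1]
opening: 0.0075
clock: 13.2
tool_pos: [0.4296, -0.3637, 0.0596]
orientation: [-90.0, -0.0, 85.5]
force: [1.3, 4.6, 0.7]
opening: 0.008
```

```bash
python3 -m crank '[[[0.8,0,0,0,0],[0.65,0,0,0,0],[0.55,0,0,0,0],[0.55,0,0,0,0]]]'
python3 -m crank '[[[0.55,2,0,0,0],[0.55,4,0,0,0],[0.55,6,0,0,0],[0.55,7,0,0,0],[0.55,8,0,0,0],[0.55,9,0,0,0],[0.55,10,0,0,0],[0.55,11,0,0,0],[0.55,11,0,0,0]]]'
python3 - <<'E'
from h import *
o=ctrl.get_obs();print(o['tool_pos'],o['opening'],o['force'],o['clock'])
for n in ('scene','wrist'):
  im=ctrl.snapshot(n);
  if n=='scene': im=im[150:250,120:250]
  cv2.imwrite(f'pics/{n}5.png',cv2.resize(im[:,:,::-1],(800,600),interpolation=cv2.INTER_CUBIC))
E
```

```text
clock: 13.7
tool_pos: [0.4296, -0.3641, 0.0596]
orientation: [-90.0, 0.0, 85.5]
force: [0.9, 0.3, 0.1]
opening: 0.0196
clock: 14.82
tool_pos: [0.4304, -0.3528, 0.0595]
orientation: [-90.0, -0.0, 85.5]
force: [-0.7, 0.4, 0.4]
opening: 0.0197
[ 0.43040306 -0.35283296  0.05954476] 0.0196818443074952 [-0.71770266  0.37313465  0.37593508] 14.825
```

View pics/scene5.png

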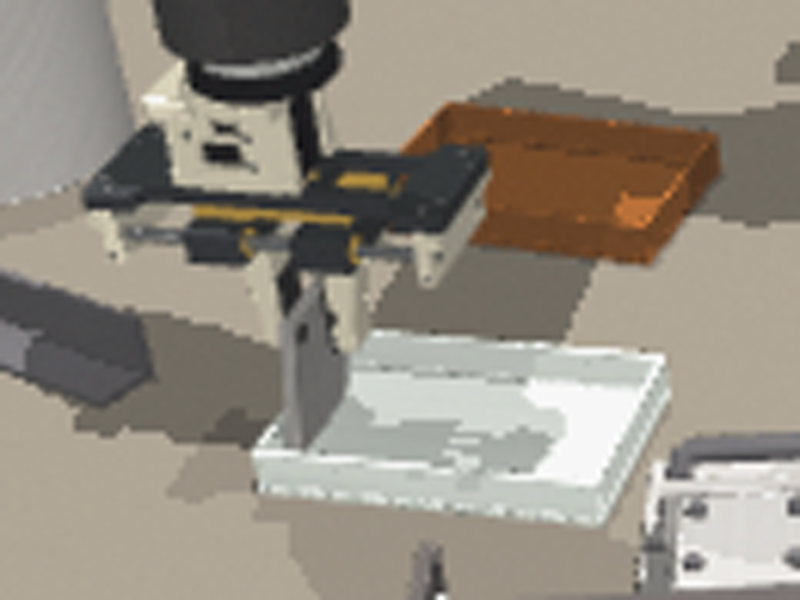

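View pics/wrist5.png

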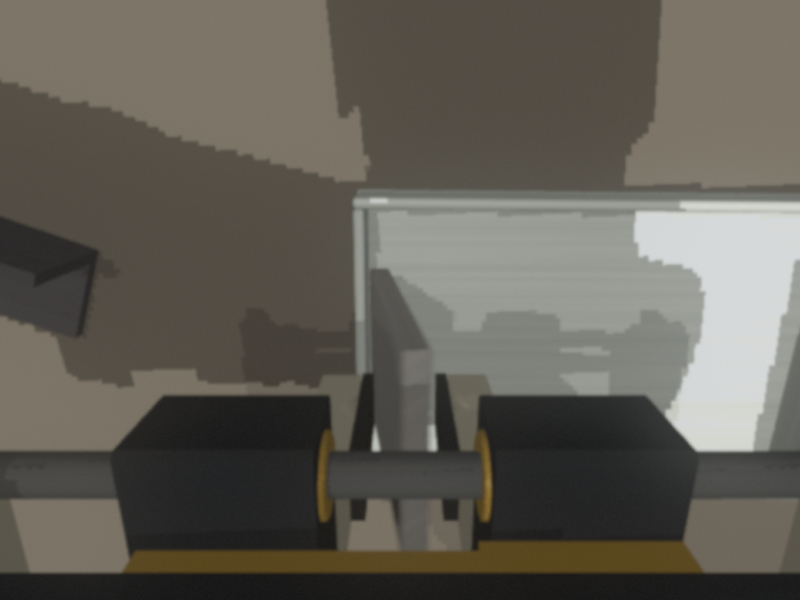

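The plate is tilting towards the leading (right) finger, with its foot at the left wall (columns 372 to 380). Next I let it lean further by opening slowly, then advance and lower.

```bash
python3 -m crank '[[[0.4,0,0,0,0],[0.25,0,0,0,0],[0.1,0,0,0,0],[-0.05,0,0,0,0],[-0.2,0,0,0,0],[-0.3,0,0,0,0],[-0.36,0,0,0,0],[-0.36,0,0,0,0]]]'
python3 - <<'E'
from h import *
o=ctrl.get_obs();print(o['tool_pos'],o['opening'],o['force'],o['clock'])
for n in ('wrist',):
  im=ctrl.snapshot(n);
  cv2.imwrite(f'pics/{n}6.png',cv2.resize(im[:,:,::-1],(800,600),interpolation=cv2.INTER_CUBIC))
E
```

```text
clock: 15.92
tool_pos: [0.4304, -0.3529, 0.0595]
orientation: [-90.0, -0.0, 85.5]
force: [0.2, 0.8, 0.3]
opening: 0.0594
[ 0.43037854 -0.35289101  0.05954815] 0.05936819784695765 [0.22585677 0.80059259 0.32924105] 15.925
```

View pics/wrist6.png

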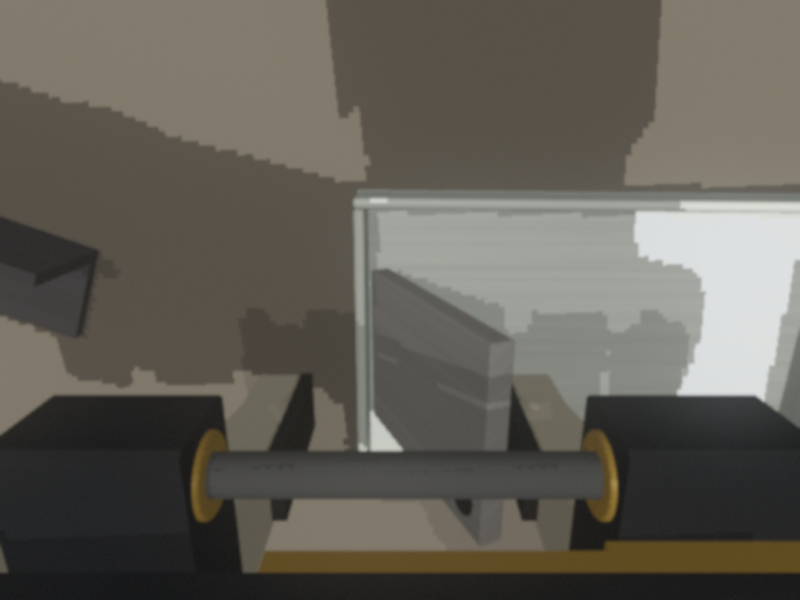

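It leans on the leading finger as planned. I advance and lower together.

```bash
python3 -m crank '[[[-0.36,2,0,0,0],[-0.36,5,1,0,0],[-0.36,8,3,0,0],[-0.36,11,5,0,0],[-0.36,14,7,0,0],[-0.36,17,10,0,0],[-0.36,20,13,0,0],[-0.36,23,16,0,0],[-0.36,26,20,0,0],[-0.36,29,24,0,0],[-0.36,30,25,0,0]]]'
python3 - <<'E'
from h import *
o=ctrl.get_obs();print(o['tool_pos'],o['opening'],o['force'],o['clock'])
for n in ('wrist',):
  im=ctrl.snapshot(n);
  cv2.imwrite(f'pics/{n}7.png',cv2.resize(im[:,:,::-1],(800,600),interpolation=cv2.INTER_CUBIC))
E
```

```text
clock: 17.35
tool_pos: [0.4325, -0.3228, 0.034]
orientation: [-90.0, -0.0, 85.5]
force: [-1.1, 1.8, -0.7]
opening: 0.0594
[ 0.43246076 -0.32280029  0.03402908] 0.05943918248734418 [-1.1266899   1.82579652 -0.68533562] 17.35
```

View pics/wrist7.png

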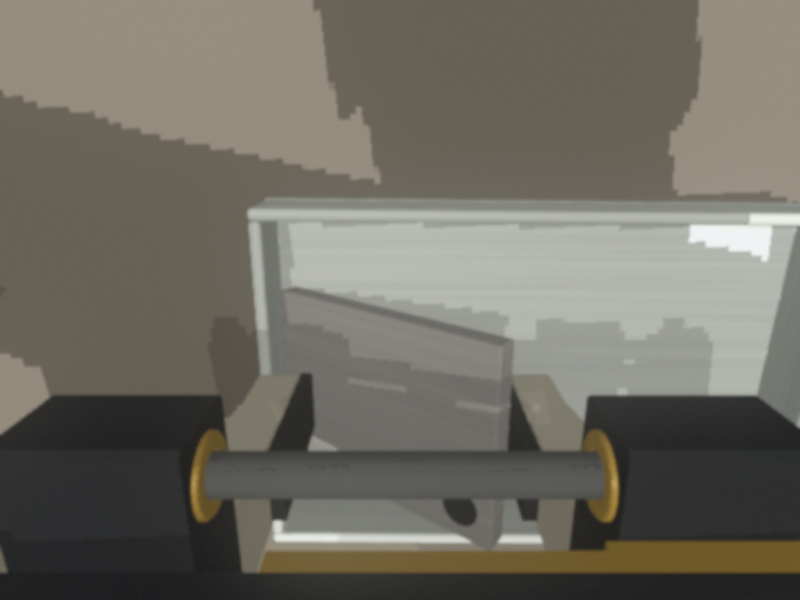

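```bash
python3 -m crank '[[[-0.36,2.5,1,0,0],[-0.36,5,3,0,0],[-0.36,7,5.5,0,0],[-0.36,9,8,0,0],[-0.36,11,9.5,0,0],[-0.36,13,10.5,0,0],[-0.36,15,11.5,0,0],[-0.36,15,11.5,0,0]]]'
python3 - <<'E'
from h import *
o=ctrl.get_obs();print(o['tool_pos'],o['opening'],o['force'],o['clock'])
for n in ('wrist',):
  im=ctrl.snapshot(n);
  cv2.imwrite(f'pics/{n}8.png',cv2.resize(im[:,:,::-1],(800,600),interpolation=cv2.INTER_CUBIC))
E
```

```text
clock: 18.4
tool_pos: [0.4339, -0.3079, 0.023]
orientation: [-90.0, 0.0, 85.5]
force: [-0.6, 0.2, -0.1]
opening: 0.0596
[ 0.43391456 -0.30794436  0.02303297] 0.05963009583784007 [-0.58638242  0.16938531 -0.07560748] 18.4
```

View pics/wrist8.png

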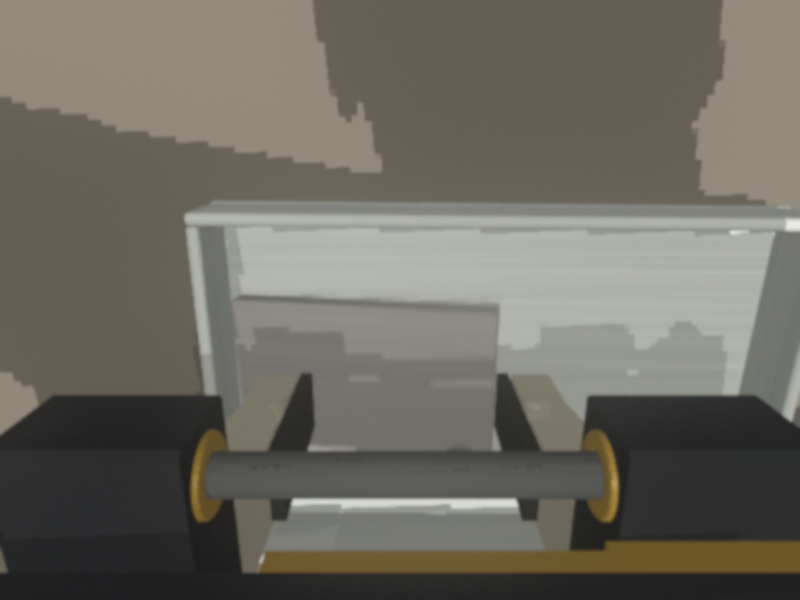

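```bash
python3 -m crank '[[[-0.36,0,-4,0,0],[-0.36,0,-12,0,0],[-0.36,0,-26,0,0],[-0.36,0,-44,0,0],[-0.36,0,-64,0,0],[-0.36,0,-86,0,0],[-0.4,0,-108,0,0],[-0.5,0,-128,0,0],[-0.6,0,-142,0,0],[-0.7,0,-150,0,0]]]'
python3 - <<'E'
from h import *
o=ctrl.get_obs();print(o['tool_pos'],o['opening'],o['force'],o['clock'],o['joint_pos'].round(1))
for n in ('scene','wrist'):
  im=ctrl.snapshot(n);
  if n=='scene': im=im[150:310,120:340]
  cv2.imwrite(f'pics/{n}9.png',cv2.resize(im[:,:,::-1],(800,600),interpolation=cv2.INTER_CUBIC))
E
```

```text
clock: 19.7
tool_pos: [0.4341, -0.3081, 0.1743]
orientation: [-90.1, 0.0, 85.5]
force: [-0.4, -0.8, -0.0]
opening: 0.0736
[ 0.43408148 -0.30811822  0.1742749 ] 0.07361169637232004 [-0.41592117 -0.82301522 -0.04629518] 19.7 [-14.2   9.5 -21.7  -0.  -58.8 -80.2]
```

View pics/scene9.png

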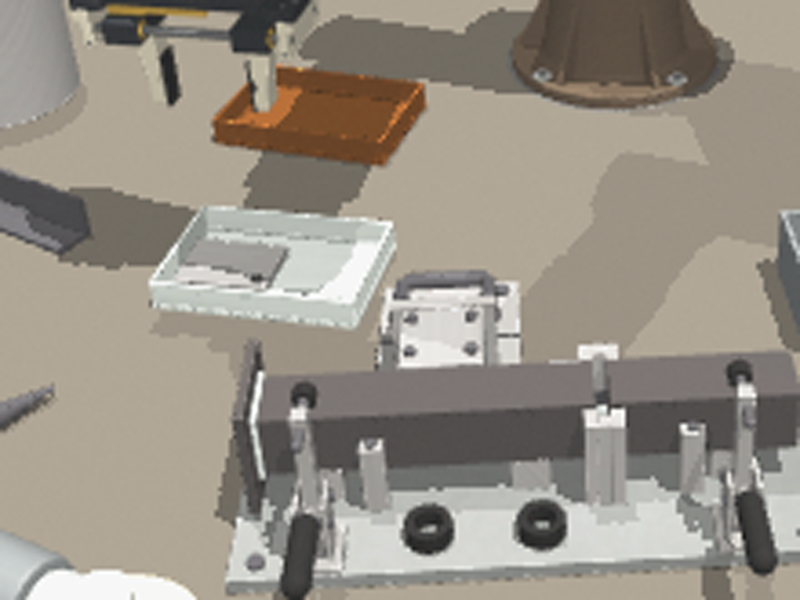

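View pics/wrist9.png

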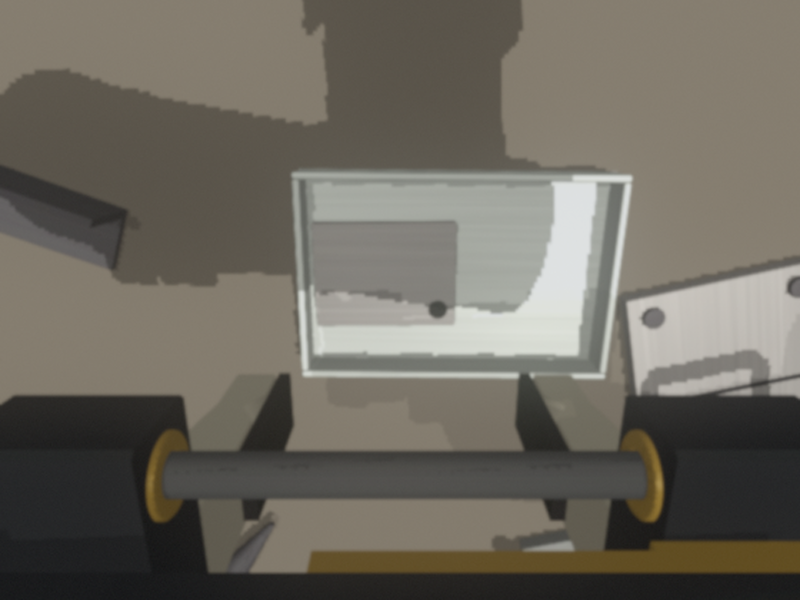

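The spacer lies flat in the silver tray: wrist (312–457, 222–325), inside walls at 300–600. Now I go over the handle, turning back by -103°.

```bash
python3 -m crank '[[[-0.8,4,-2,-1,-0.08],[-1,14,-6,-5,-0.22],[-1,32,-10,-11,-0.38],[-1,54,-15,-18,-0.54],[-1,78,-20,-26,-0.70],[-1,102,-25,-34,-0.86],[-1,128,-28,-42,-1.02],[-1,152,-30,-50,-1.18],[-1,174,-30,-57,-1.34],[-1,193,-30,-64,-1.50],[-1,206,-30,-68,-1.65],[-1,212,-30,-70,-1.77]]]'
python3 -m crank '[[[-1,0,0,0,-0.028],[-1,0,0,0,-0.028]]]'
python3 - <<'E'
from h import *
o=ctrl.get_obs();im=ctrl.snapshot('wrist');print(o['tool_pos'],o['orientation'],o['opening'],o['clock'],o['joint_pos'].round(1))
print(ctrl.find_in('wrist','handle'))
cv2.imwrite('pics/w10r.png',im[:,:,::-1]);cv2.imwrite('pics/w10.png',cv2.resize(im[:,:,::-1],(800,600),interpolation=cv2.INTER_CUBIC))
c=cam('wrist',o)
print(proj(c,[.520,-.103,.065])/.7,proj(c,[.530,-.1004,.012])/.7, proj(c,[*o['tool_pos'][:2],.065])/.7)
E
```

```text
clock: 21.3
tool_pos: [0.5201, -0.1015, 0.202]
orientation: [-90.0, -0.1, -172.8]
force: [-0.0, -0.1, 0.3]
opening: 0.0875
clock: 21.55
tool_pos: [0.5199, -0.1024, 0.2026]
orientation: [-90.0, -0.1, -171.6]
force: [-0.2, 0.1, 0.3]
opening: 0.0878
[ 0.51990445 -0.102364    0.20255786] [-9.00036051e+01 -5.76987580e-02 -1.71580357e+02] 0.08780950836999012 21.55 [ 10.1   7.9 -19.6  -0.  -62.6  -1.7]
[{'extent': [98.6, 142.1, 191.5, 115.6], 'confidence': 0.58}]
[402.18042572 286.47251742] [386.82187238 266.14164522] [402.18338299 287.55924493]
```

View pics/w10.png

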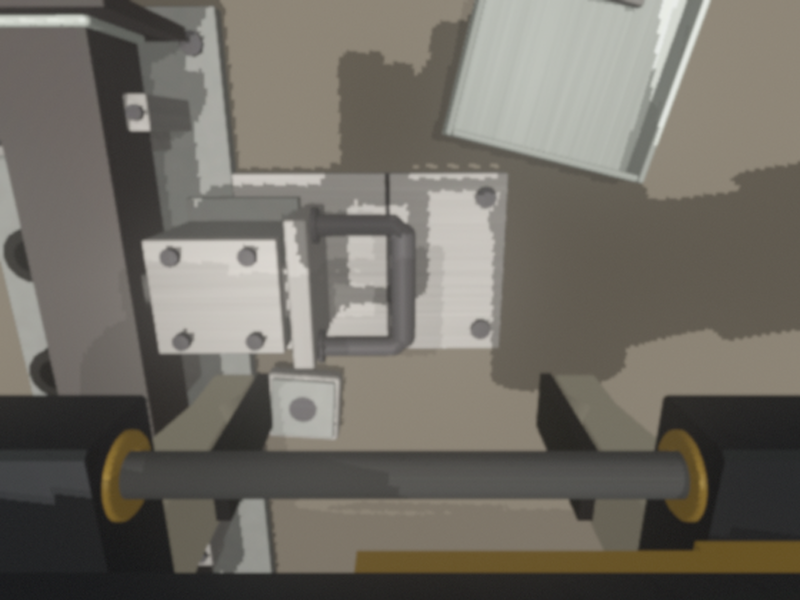

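The bar's middle is at (401,287) and the TCP projects to (402,287.5), so it is on target. I set the opening to 34 mm so that the inner finger fits the 43 mm space, then descend.

```bash
python3 -m crank '[[[0.23,0,4,0,0],[0.23,0,12,0,0],[0.23,0,24,0,0],[0.23,0,38,0,0],[0.23,0,52,0,0],[0.23,0,66,0,0],[0.23,0,80,0,0],[0.23,0,92,0,0],[0.23,0,100,0,0],[0.23,0,104,0,0],[0.23,0,104,0,0]]]'
python3 - <<'E'
from h import *
o=ctrl.get_obs();im=ctrl.snapshot('wrist');print(o['tool_pos'],o['opening'],o['clock'])
cv2.imwrite('pics/w11.png',cv2.resize(im[:,:,::-1],(800,600),interpolation=cv2.INTER_CUBIC))
c=cam('wrist',o);print(proj(c,[*o['tool_pos'][:2],.072])/.7)
E
```

```text
clock: 23.02
tool_pos: [0.5203, -0.1022, 0.099]
orientation: [-90.0, -0.0, -171.5]
force: [-0.2, 0.4, 0.7]
opening: 0.034
[ 0.52030627 -0.10218861  0.09900654] 0.0339515468572267 23.025
[401.81500411 369.60477208]
```

View pics/w11.png

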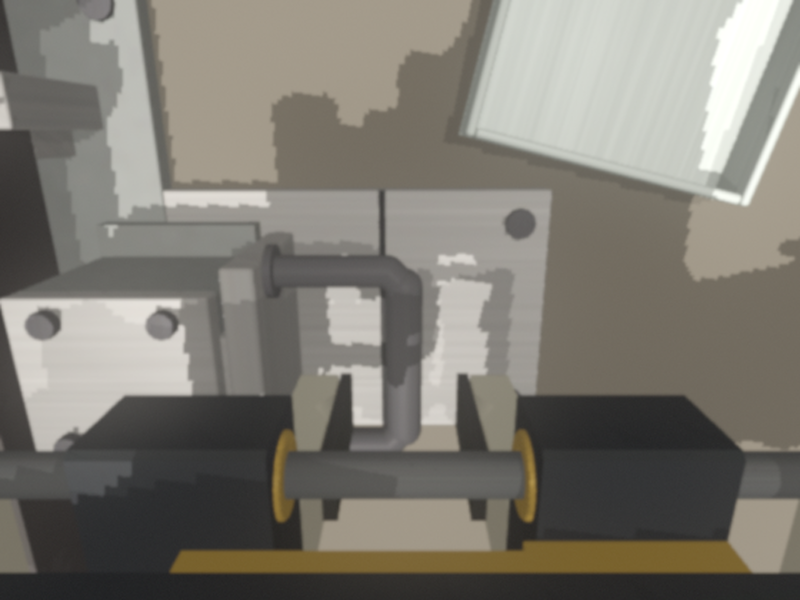

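```bash
python3 -m crank '[[[0.23,0,4,1,0],[0.23,0,12,3,0],[0.23,0,22,3,0],[0.23,0,32,3,0],[0.23,0,41,3,0],[0.23,0,48,3,0],[0.23,0,52,3,0],[0.23,0,53,3,0],[0.23,0,53,3,0]]]'
python3 - <<'E'
from h import *
o=ctrl.get_obs();im=ctrl.snapshot('wrist');print(o['tool_pos'],o['opening'],o['clock'],o['force'])
cv2.imwrite('pics/w12.png',cv2.resize(im[:,:,::-1],(800,600),interpolation=cv2.INTER_CUBIC))
im=ctrl.snapshot('side')[130:250,180:345]
cv2.imwrite('pics/s12.png',cv2.resize(im[:,:,::-1],(800,582),interpolation=cv2.INTER_CUBIC))
E
```

```text
clock: 24.2
tool_pos: [0.5209, -0.1051, 0.0462]
orientation: [-90.0, 0.0, -171.5]
force: [0.4, 0.3, 0.8]
opening: 0.0339
[ 0.52088333 -0.10513977  0.04623222] 0.03393248270138713 24.2 [0.39429785 0.31139252 0.80829563]
```

View pics/w12.png

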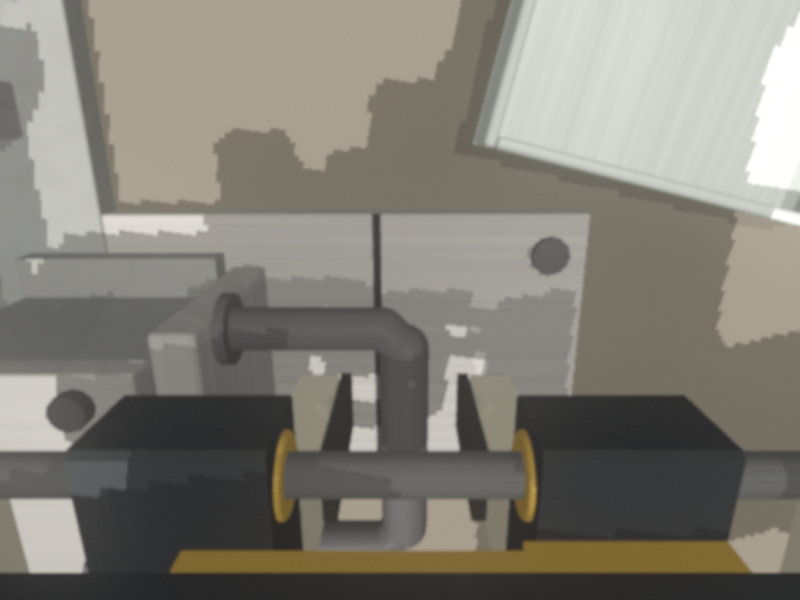

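View pics/s12.png

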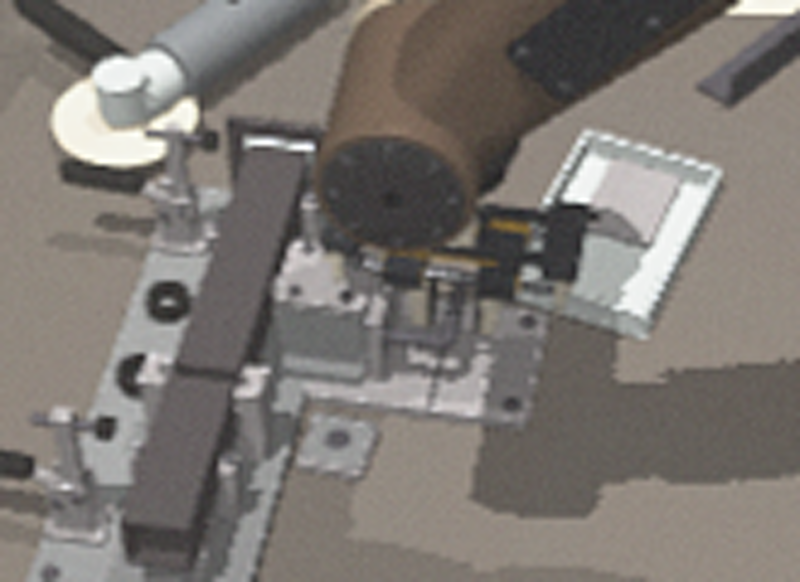

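```bash
python3 -m crank '[[[0.6,0,0,0,0],[1,0,0,0,0],[1,0,0,0,0],[1,0,0,0,0],[1,0,0,0,0],[1,0,0,0,0],[1,0,0,0,0]]]'
python3 - <<'E'
from h import *
o=ctrl.get_obs();im=ctrl.snapshot('wrist');print(o['tool_pos'],o['opening'],o['clock'],o['force'],o['orientation'])
cv2.imwrite('pics/w13r.png',im[:,:,::-1])
cv2.imwrite('pics/w13.png',cv2.resize(im[:,:,::-1],(800,600),interpolation=cv2.INTER_CUBIC))
E
```

```text
clock: 25.18
tool_pos: [0.521, -0.1051, 0.0462]
orientation: [-90.0, 0.0, -171.5]
force: [0.8, 0.0, -1.0]
opening: 0.0128
[ 0.5209518  -0.10509675  0.04616746] 0.012845264435424381 25.175 [ 0.80978298  0.02297105 -1.03246522] [-8.99974344e+01  2.38150958e-02 -1.71456390e+02]
```

View pics/w13.png

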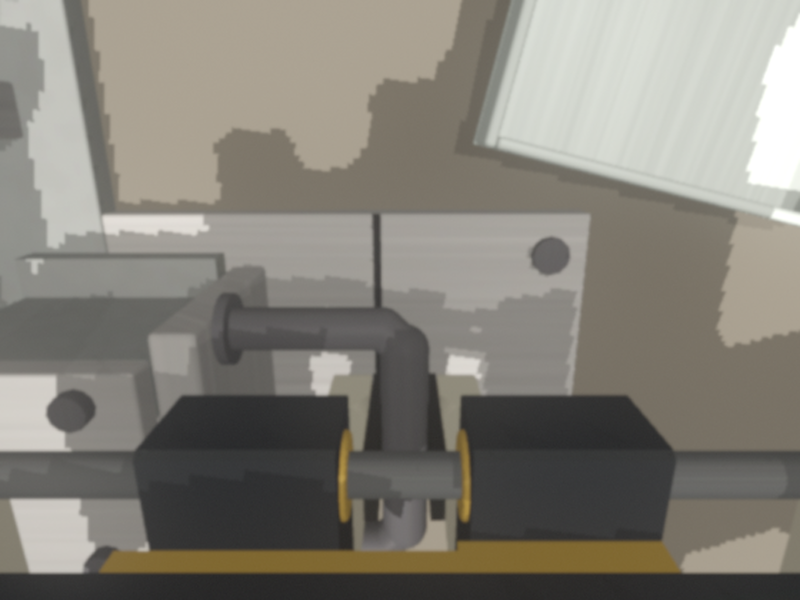

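Run:
```python
from h import *
im=cv2.imread('pics/w13r.png');cv2.imwrite('pics/w13c.png',cv2.resize(im[140:290,130:330],(800,600),interpolation=cv2.INTER_CUBIC))
o=ctrl.get_obs();c=cam('wrist',o);Rt=R.from_euler('xyz',o['orientation'],degrees=True).as_matrix()
tl=lambda u,v,z:(Rt.T@(pz(c,(u,v),z)-o['tool_pos'])*1000).round(1)
print('mark',tl(376.5*.7,220*.7,.012),tl(378.5*.7,290*.7,.012))
print('tail low',tl(272*.7,300*.7,.016),tl(274*.7,385*.7,.016))
```

```text
mark [-9.  34.2 54.6] [-8.6 34.2 28.8]
tail low [-47.2  30.2  26.2] [-49.   30.2  -7.9]
```

View pics/w13c.png

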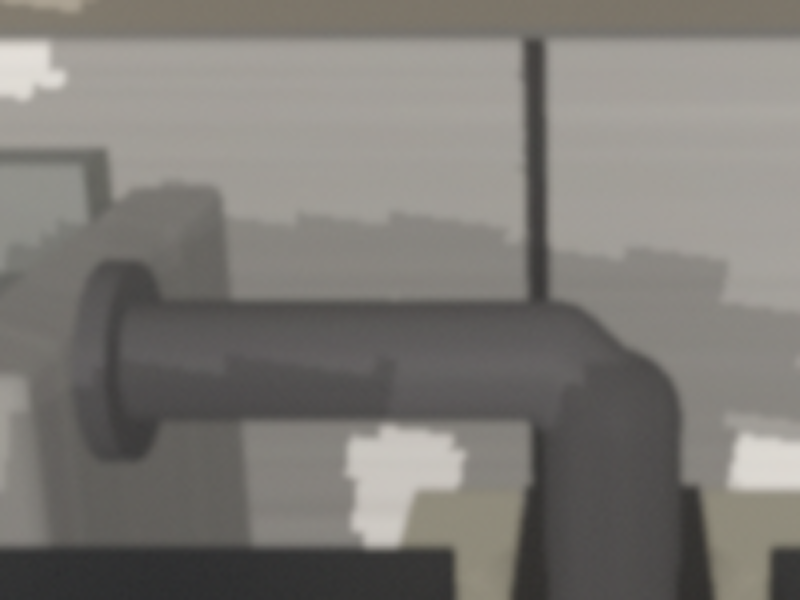

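The bar is held. Vision gives the mark at -9 mm and the tail at -49 mm along tool x, which is 40 mm apart and agrees with the description. I pull 40 mm.

```bash
python3 -m crank '[[[1,2,0,0,0],[1,6,0,0,0],[1,11,0,0,0],[1,16,0,0,0],[1,21,0,0,0],[1,26,0,0,0],[1,31,0,0,0],[1,35,0,0,0],[1,38,0,0,0],[1,39.5,0,0,0],[1,40,0,0,0],[1,40,0,0,0]]]'
python3 - <<'E'
from h import *
o=ctrl.get_obs();im=ctrl.snapshot('wrist');print(o['tool_pos'],o['opening'],o['clock'],o['force'],o['orientation'])
d=o['tool_pos']-np.array([.52095,-.1051,.04617]);Rt=R.from_euler('xyz',o['orientation'],degrees=True).as_matrix();print((Rt.T@d*1000).round(2))
cv2.imwrite('pics/w14r.png',im[:,:,::-1])
cv2.imwrite('pics/w14.png',cv2.resize(im[:,:,::-1],(800,600),interpolation=cv2.INTER_CUBIC))
cv2.imwrite('pics/w14c.png',cv2.resize(im[100:250,130:330][:,:,::-1],(800,600),interpolation=cv2.INTER_CUBIC))
E
```

```text
clock: 26.72
tool_pos: [0.4846, -0.1106, 0.0463]
orientation: [-90.0, 0.3, -171.4]
force: [10.5, -0.5, -11.2]
opening: 0.013
[ 0.48456556 -0.11060991  0.04629262] 0.012982069267662766 26.725 [ 10.53037126  -0.48941886 -11.15911354] [ -89.97883737    0.3416563  -171.42116357]
[ 3.68e+01 -3.40e-01  2.00e-02]
```

View pics/w14.png

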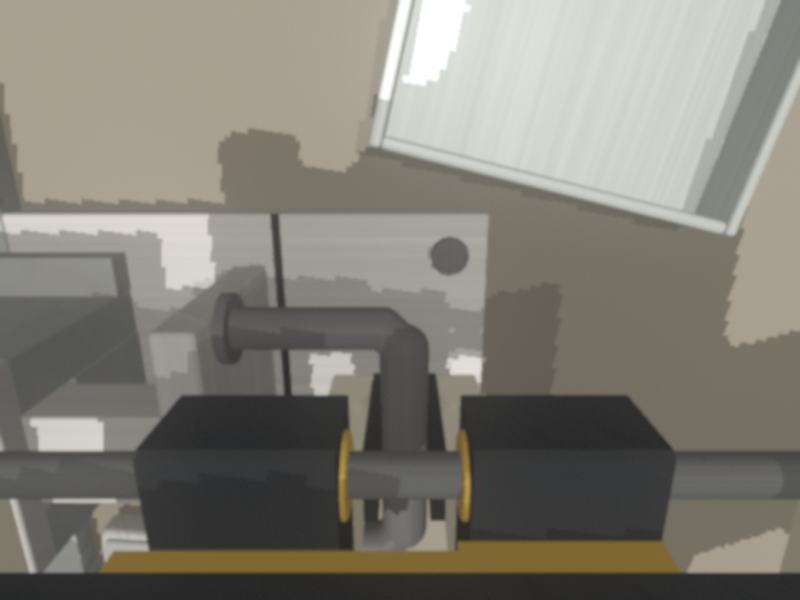

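View pics/w14c.png

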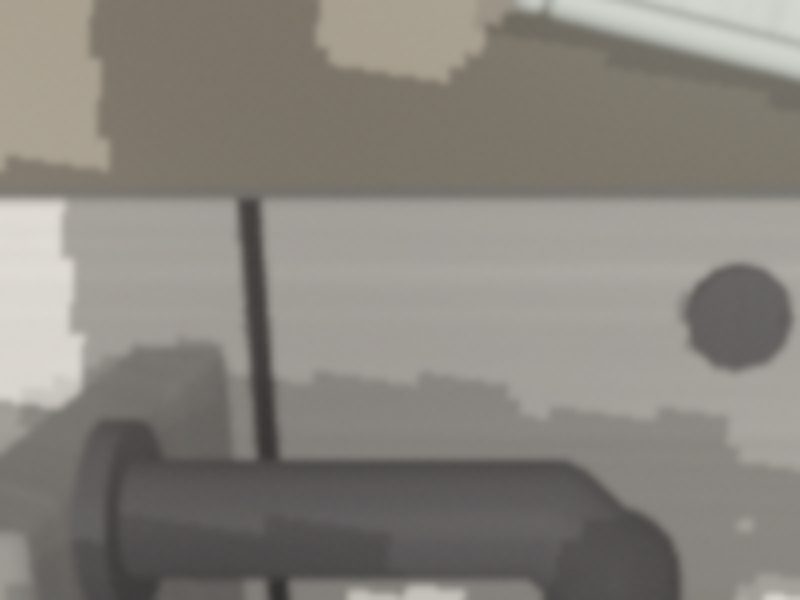

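```bash
python3 -m crank '[[[1,1.5,0,0,0],[1,3,0,0,0],[1,3.4,0,0,0],[1,3.4,0,0,0],[1,3.4,0,0,0]]]'
python3 - <<'E'
from h import *
o=ctrl.get_obs();im=ctrl.snapshot('wrist');print(o['clock'],o['force'],o['orientation'])
d=o['tool_pos']-np.array([.52095,-.1051,.04617]);Rt=R.from_euler('xyz',o['orientation'],degrees=True).as_matrix();print((Rt.T@d*1000).round(2))
R0=R.from_euler('xyz',[-90,0,-171.46],degrees=True).as_matrix()
g=(o['tool_pos']-Rt[:,1]*.019)-(np.array([.52095,-.1051,.04617])-R0[:,1]*.019);print('grasp pt moved',(R0.T@g*1000).round(2))
cv2.imwrite('pics/w15r.png',im[:,:,::-1])
cv2.imwrite('pics/w15c.png',cv2.resize(im[140:290,130:330][:,:,::-1],(800,600),interpolation=cv2.INTER_CUBIC))
E
```

```text
clock: 27.4
tool_pos: [0.4814, -0.1111, 0.0463]
orientation: [-90.0, 0.4, -171.4]
force: [13.5, -1.5, -12.9]
opening: 0.013
27.4 [ 13.4556231   -1.47392265 -12.94561884] [ -89.97620973    0.3535967  -171.41727654]
[ 4.0e+01 -3.7e-01  3.0e-02]
grasp pt moved [40.11 -0.12  0.05]
```

View pics/w15c.png

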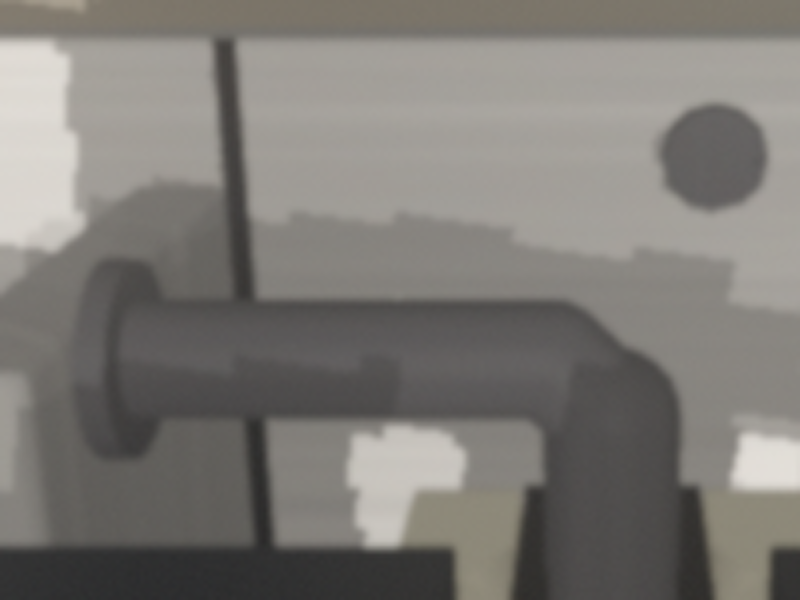

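Run:
```python
from h import *
o=ctrl.get_obs();c=cam('wrist',o);R0=R.from_euler('xyz',[-90,0,-171.46],degrees=True).as_matrix()
im=cv2.imread('pics/w15r.png');g=cv2.cvtColor(im,cv2.COLOR_BGR2GRAY)
for r in (153,165,178,190,200,205,250,260,270): print(r,g[r,178:200].tolist())
raw=lambda u,v:(130+u/4,140+v/4)
def tx(uv,z): return (R0.T@(pz(c,uv,z)-o['tool_pos'])*1000).round(2)
for u,v in ((224,45),(238.5,240),(244,290),(257,430),(264,540)): print('line',tx(raw(u,v),.012))
P=[pz(c,raw(u,v),.012) for u,v in ((224,45),(244,290),(264,540))]
for p in P:
  q=p.copy();q[2]=.016;print((proj(c,q)-[130,140])*4)
```

```text
153 [160, 160, 160, 159, 147, 118, 84, 70, 68, 73, 99, 133, 153, 159, 160, 160, 160, 160, 160, 160, 160, 160]
165 [161, 160, 161, 160, 159, 147, 118, 84, 69, 68, 74, 103, 138, 155, 159, 161, 160, 161, 160, 160, 160, 161]
178 [158, 158, 158, 158, 158, 154, 140, 111, 81, 69, 66, 73, 101, 136, 153, 157, 159, 158, 159, 158, 159, 159]
190 [116, 116, 115, 115, 113, 112, 109, 102, 89, 73, 65, 65, 71, 101, 137, 152, 156, 157, 157, 157, 157, 157]
200 [102, 102, 102, 102, 101, 101, 101, 100, 94, 80, 65, 59, 60, 66, 89, 114, 128, 131, 131, 131, 131, 130]
205 [101, 101, 100, 101, 100, 101, 101, 99, 95, 83, 68, 61, 58, 60, 78, 105, 124, 131, 132, 131, 132, 133]
250 [96, 96, 96, 96, 96, 96, 95, 96, 96, 97, 95, 96, 90, 75, 57, 48, 49, 59, 84, 111, 125, 128]
260 [95, 96, 96, 95, 95, 94, 95, 95, 95, 96, 95, 95, 95, 89, 71, 54, 48, 48, 61, 90, 116, 127]
270 [95, 95, 95, 95, 94, 94, 94, 93, 95, 94, 95, 95, 95, 95, 86, 67, 49, 44, 49, 68, 99, 120]
line [-48.44  34.3   55.91]
line [-48.53  34.3   30.29]
line [-48.31  34.3   23.37]
line [-48.02  34.3    3.19]
line [-48.22  34.3  -13.57]
[215.89009354  49.8110017 ]
[236.69231772 299.33028972]
[257.45958284 553.41594161]
```

Run:
```python
from h import *
a=cv2.cvtColor(cv2.imread('pics/w13r.png'),cv2.COLOR_BGR2GRAY).astype(np.float32);b=cv2.cvtColor(cv2.imread('pics/w15r.png'),cv2.COLOR_BGR2GRAY).astype(np.float32)
for (r0,r1,c0,c1) in ((200,256,145,185),(220,260,255,305),(232,256,262,304)):
  print(cv2.phaseCorrelate(a[r0:r1,c0:c1].copy(),b[r0:r1,c0:c1].copy(),cv2.createHanningWindow((c1-c0,r1-r0),cv2.CV_32F)))
# shift of mark between images in mm (rows 150-175)
o=ctrl.get_obs();print(o['clock'],o['tool_pos'],o['force'])
```

```text
((0.07987635931277026, -0.3834510098541877), 1.0245541187127432)
((0.03577693275281035, -0.29207226030352373), 0.6872713913917542)
((0.24749307266001352, -0.05534210007457574), 0.9224026459234732)
27.45 [ 0.48142446 -0.11109648  0.04630262] [ 12.43704178  -1.31951654 -12.94299792]
```

The handle has not slipped in the grip: it moved less than 0.25 px between the home and pulled pictures, with 40.1 mm of travel. I do a last settle and overall check.

```bash
python3 -m crank '[[[1,0,0,0,0],[1,0,0,0,0],[1,0,0,0,0],[1,0,0,0,0]]]'
python3 - <<'E'
from h import *
im=ctrl.snapshot('side');cv2.imwrite('pics/s16.png',cv2.resize(im[110:270,160:380][:,:,::-1],(800,582),interpolation=cv2.INTER_CUBIC))
E
```

```text
clock: 27.95
tool_pos: [0.4814, -0.1111, 0.0463]
orientation: [-90.0, 0.4, -171.4]
force: [13.2, -2.5, -12.9]
opening: 0.0126
```

View pics/s16.png

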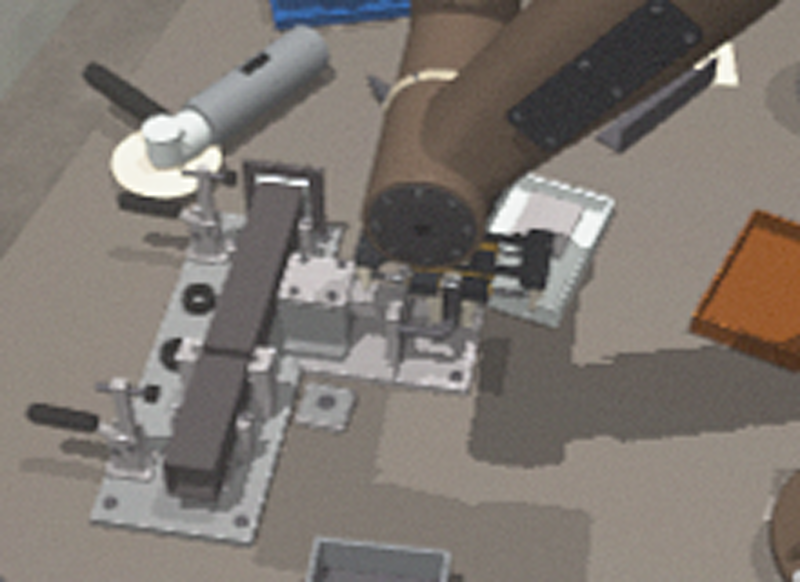

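The pin is out and held at the mark, the spacer lies in the tray, and the work and other things look unmoved. I hand the job in.

```bash
python3 -c "
from plant import ctrl
print(ctrl.close_job())"
```

```text
the job is handed in; nothing more can be done
None
```

I unloaded the jig as asked and handed the job in at about 28 s, with the gripper still holding the pin's handle at the mark.

- **Spacer:** with the pin home, I drew it straight up out of the guides and set its lower edge on the floor of the silver tray. I then tipped it over against the leading finger, lowering that finger as it went. The pictures taken just after show it lying flat inside the tray walls; at the end it was still in the tray.
- **Pin:** I pulled it by the handle and it is held steady against about 13 N. The measured travel is 40.1 mm, and the handle has not slipped in the grip (under 0.25 px).
- **Scribed line:** the picture puts the tail plate's rear face within about 0.4 mm of the middle of the line, if anything slightly short of it.
- **First pull fell short:** the arm gave under the spring and stopped at 36.8 mm, so I added 3.4 mm.
- **Force reading:** about 13 N of vertical force also remains at the wrist while holding, well under the limit.
- **Everything else:** in the last picture the work and the things in view are where they were.

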